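# Feed a brass bar through the press guard and hold it on the back stop for stamping

## Robot

A 6-joint arm with a two-finger parallel gripper is mounted at the origin on a cart in front of the work surface, level with it; the furniture and walls round the work are solid. World frame = base frame: x ahead of the robot, y to its left, z up, the work surface at z = 0. Lengths are in m, angles in rad, forces in N, time in s.
With the tool pointing down it reaches from about 0.35 to 0.85 m from the base axis. Payload 8.1 kg.
Tool frame: the origin (TCP) lies midway between the tips of the shut fingers; the grasp point (between the pads) lies 19 mm behind it; z points along the fingers, y is the line along which they close (so a half turn about z gives the same grasp; the last joint's range is limited). The gripper opens to 93 mm and grips with 3 to 60 N. Pads are 15 mm wide; open, the fingers measure 128 mm over their backs; the gripper's body (75 mm by 188 mm) begins 65 mm behind the grasp point.
Start: joints at [1.022, 0.13, 1.488, -0, 1.523, -0.085], TCP at [0.268, 0.537, 0.219] pointing down, gripper open.
Joint ranges: [-2.96, 2.96], [-0.89, 2.26], [0.02, 2.5], [-1.34, 4.48], [0, 2.73], [-2.66, 2.66]. Speed limits (rad/s): [2.39, 2.39, 2.79, 3.14, 3.14, 3.14].

## Interface

Orientations are given as a unit quaternion [x, y, z, w].
In Python, from rig import bot gives the robot as it stands. Calls block until the motion is done:
- bot.move_ptp(position, orientation): joint-space move of the TCP to a pose.
- bot.movel(position, max_speed=0.15, frame=None): straight line of the TCP; frame=None keeps the orientation; max_speed is the mean speed in m/s.
- bot.movej(angles): joint-space move.
- bot.gripper_to(opening, force=None): finger opening in m; force is the grip in N (None keeps the last); returns when the fingers have stopped.
- bot.hold(seconds).
- bot.inverse_kinematics(position, orientation): joint angles nearest the present ones, or None.
- bot.sense(): the state.
- bot.camera(name): name is "scene" or "side" or "wrist"; returns a dict with "img" (400x640x3 uint8, blue, green, red), "range_z" (400x640 float32, m along the optical axis (not along the pixel's ray), 0 where there is no reading), "fov_y" (degrees; the focal length in pixels is half the picture's height over the tangent of half this angle, whatever the lens; pixels are square), "cx", "cy" (the principal point, pixels), "R" (3x3) and "t" (3): a world point X has camera coordinates R X + t. Camera axes: x right, y down, z forward; pixel columns grow to the right and rows downward; lengths in m; the calibration is good to about 2 mm. A picture is of the moment at which its call begins.
A pose or a line that the arm cannot do raises bot.MotionError and nothing moves.
- bot.close_job(): hands the job in; it is judged then, once.
Trained networks look in the newest picture that a camera, given by its name, has taken for a name from the list of things; names that differ only in an ending like _2 or _b are one class to them, and where a whole thing is asked for, a point or a joint stands for the part that bears it (a point fixed in the world has none). Each returns a list of dicts, best first, with "p" (0 to 1); they miss things now and then, are a little off and sometimes report something else, mostly with a low value. They report only what shows in the picture. A call takes as long as a camera call.
- bot.spot_in(camera, thing): "location" ([column, row] in pixels, amid what is visible of it).
The state is a dict: "t": time; "joints": joint angles; "dq": joint speeds; "effort": joint torques, N m; "tcp_pos": TCP position; "orientation": TCP orientation; "force": force on the tool from outside, world axes, zero at the start; "torque": the same for the moment, N m; "opening": finger opening in m; "gripper_force": force on a finger pad.
Only numpy, scipy, OpenCV 4.12 (cv2) and the standard library are available. Lean on these libraries where they do the work, as an engineer would, in place of code of your own. Each camera call takes 0.05 s, during which the arm holds its last target. There are 200 camera calls.

## Task

Get the brass flat bar ready to be stamped under the small bench press: first slide the shutter of the press guard by its black post fully aside to the left, to its stop, then pick up the bar, pass one end straight through the window in the guard and push it on until it has pressed the sprung back stop most of the way in. Finish while still gripping the bar and holding it pressed against the stop (do not let go, the spring would push it out), and leave the other things on the bench where they are.

Things in the scene. Friction and masses are not known exactly. Their poses are not given: they have to be found in the camera images.
- press: small grey bench press fixed to the bench, 195 mm high. Origin: on the bench top under the front face of its guard, in line with the window; x points into the press (feed direction), y to its left, z up. Base plate x = -55 to 175 mm, 140 mm wide, 12 mm thick. Behind the guard stand the head (46 mm wide, from x = 54 mm, z = 115 to 165 mm) and the ram (x = 68 to 84 mm, to z = 195 mm)
- window (a point): middle of the sill of the window in the guard's front face, 30 mm above the bench; axes as the press. Window 20 mm wide, 14 mm high, sheet 3 mm thick; guard 124 mm wide, top 89 mm above the bench. Flared lips at the window's sides and top reach out 8 mm and widen it to about 31 mm. A bar rest 14 mm wide, level with the sill, reaches 47 mm out in front; the bed inside is level too
- shutter_leaf (a joint): sliding shutter just behind the guard's front sheet, m: 0 = closes the window, 0.040 = fully aside to the left (+y of the press), at its stop; it stays where it is left, friction about 1.5 N. At the start 0 to 0.008
- shutter_post (a point): the shutter's upright black grip post, 12 mm diameter, standing from z = 93 to 123 mm; this point is on its axis, 110 mm above the bench, 11 mm in front of the guard's face, and straight above the window's middle when the shutter reads 0; it moves with the shutter; axes as the press
- stop_plunger (a joint): sprung back stop on the window's axis inside the press, m: 0 = fully out, 0.010 = fully in (hard stop), pressed along +x of the press; force 4 N at 0 rising to 8 N at 0.010
- stop_face (a point): middle of the face of the back stop, 92 mm behind the guard's front face when fully out, 38 mm above the bench; axes as the press
- bar: plain brass flat bar, 200 mm long (x), 18 mm wide (y), 12 mm thick (z), 0.36 kg, both ends alike, lying flat on the bench at the right, its x pointing roughly away from the robot; origin at the centre of its underside. It has 2 mm of play in the window in width and in height
- steel_block: grey steel block 30 x 95 x 24 mm, bystander, loose; origin at the centre of its underside
- wax_red: bar of red wax 12 x 108 x 12 mm, bystander, loose; origin at the centre of its underside
- rubber_tray: small dark tray of rubber bits, 44 x 60 x 22 mm, bystander, loose; origin at the centre of its underside
- tin_putty: round black tin, 61 mm wide, 26 mm high, bystander, loose; origin at the centre of its underside
- loupe: black eye loupe, 42 mm, bystander, loose; origin at the centre of its underside

How it is judged:
On the way, in this order (a step that is already met when the one before it is completed fails the run):
1. the shutter is slid aside to its stop (within 6 mm) (value of joint shutter_leaf above 0.034 m), for 0.2 s.
2. one end of the bar, gripped by the fingers, is through the window by at least 15 mm (x of bar in the frame of press above -0.085 m and z of bar in the frame of press between 0.026 and 0.036 m and angle between the x axis of bar and the x axis of press, either way round below 0.1 rad and contact force between the fingers and bar above 2 N and y of bar in the frame of press between -0.012 and 0.012 m), for 0.1 s.
At the end, for the whole second after the job is handed in: the shutter is within 6 mm of its open stop; the bar lies flat and straight (within 0.05 rad) through the window with its inner end against the back stop, which it keeps pressed in by more than 5 of its 10 mm; the fingers still grip the bar (over 4 N) and it is at rest (value of joint shutter_leaf above 0.034 m and value of joint stop_plunger above 0.005 m and contact force between bar and stop_plunger above 2 N and x of bar in the frame of press above -0.006 m and angle between the x axis of bar and the x axis of press, either way round below 0.05 rad and angle between the z axis of bar and the z axis of press, either way round below 0.1 rad and contact force between the fingers and bar above 4 N and linear speed of bar below 0.02 m/s); the arm keeps its last pose, push and grip.
It fails at once if a bystander (steel block, wax bar, rubber tray, tin, loupe) is moved more than 30 mm (distance of any of steel_block, wax_red, rubber_tray, tin_putty, loupe from where it was at the start of the episode above 0.03 m).
It also fails if it takes over 54 s, if anything falls off the work surface, if the arm or the gripper's body presses on something with over 40 N, if the wrist force passes 120 N, or if a joint passes its speed limit or range.

## Working session

There is one attempt and no reset: what is moved stays moved. The work goes in short steps, each a Python script; the robot and the scene stay as the last script left them, time stands still between calls to the robot, and variables do not carry over. Pictures are saved under pics/ and viewed, at most 10 in all, crops included, and the job is handed in when it is done.

```bash
mkdir -p pics; ls; cat > h.py <<'E'
import numpy as np, cv2
from rig import bot
def snap(n,f=None):
    c=bot.camera(n)
    if f: cv2.imwrite('pics/'+f,c['img'])
    return c
def world(c,u,v,z=None):
    f=200/np.tan(np.radians(c['fov_y'])/2)
    u=np.asarray(u,float);v=np.asarray(v,float)
    if z is None: z=c['range_z'][v.astype(int),u.astype(int)]
    P=np.stack([(u-c['cx'])/f*z,(v-c['cy'])/f*z,z*np.ones_like(u)],-1)
    return (P-c['t'])@np.asarray(c['R'])
def cloud(c):
    v,u=np.mgrid[0:400,0:640]
    return world(c,u,v),c['range_z']>0
E
python3 - <<'E'
from h import *
for n in ['scene','side']:
    c=snap(n,n+'1.png')
    print(n,c['fov_y'],c['cx'],c['cy'],(-np.array(c['R']).T@c['t']).round(3))
    for th in ['press','shutter_post','window','bar','steel_block','wax_red','rubber_tray','tin_putty','loupe']:
        for r in bot.spot_in(n,th)[:2]:
            u,v=r['location']; print(th,round(r['p'],2),np.round([u,v]),world(c,u,v).round(3))
E
```

```text
pics
scene 47.566524299413224 318.57931547354605 201.43980034068247 [ 0.276 -0.583  0.939]
press 0.97 [320. 184.] [0.697 0.122 0.031]
shutter_post 0.61 [300. 186.] [0.623 0.094 0.09 ]
window 0.87 [318. 185.] [0.692 0.121 0.03 ]
bar 0.79 [317. 287.] [ 0.541 -0.136  0.014]
steel_block 0.84 [234. 191.] [0.487 0.218 0.025]
wax_red 0.52 [256. 173.] [0.571 0.264 0.009]
wax_red 0.46 [408. 252.] [ 0.77  -0.173  0.035]
rubber_tray 0.56 [401. 275.] [ 0.725 -0.209  0.018]
tin_putty 0.86 [371. 250.] [ 0.706 -0.116  0.018]
loupe 0.85 [411. 251.] [ 0.778 -0.175  0.035]
loupe 0.46 [231. 192.] [0.478 0.215 0.026]
side 56.81585728127908 319.875689635713 200.42449962868696 [0.805 0.822 0.516]
press 0.83 [291. 239.] [0.707 0.058 0.021]
press 0.48 [273. 198.] [ 0.721 -0.204  0.011]
shutter_post 0.72 [332. 217.] [0.615 0.106 0.097]
shutter_post 0.72 [274. 195.] [ 0.715 -0.215  0.015]
window 0.91 [293. 239.] [0.7   0.056 0.02 ]
bar 0.5 [338. 197.] [ 0.517 -0.186 -0.004]
steel_block 0.87 [397. 269.] [0.506 0.236 0.022]
wax_red 0.84 [369. 295.] [0.583 0.277 0.004]
rubber_tray 0.39 [276. 198.] [0.739 0.114 0.165]
loupe 0.45 [250. 200.] [ 0.789 -0.153  0.036]
```

View pics/scene1.png

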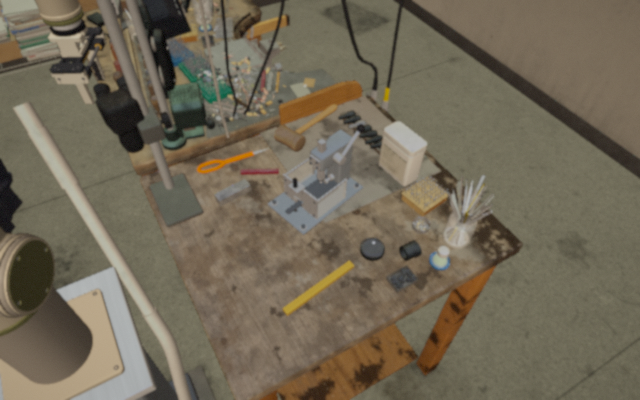

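View pics/side1.png

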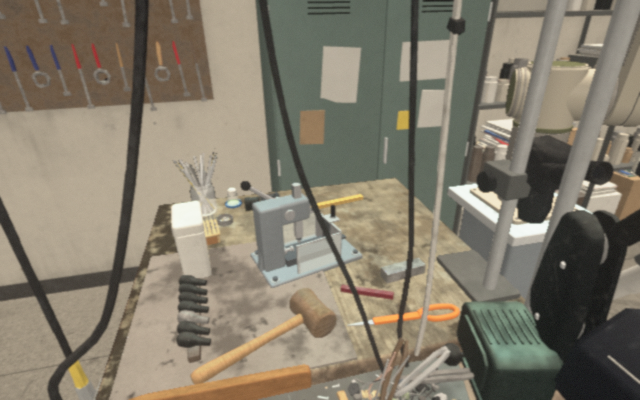

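The scene view shows the press at about (320,184) with its black post at (295,184). The bar runs from (285,310) to (352,265), with the tin at (371,249), loupe at (410,249) and tray at (401,278). A pole stand is at about (175,200). Next I check obstacles and rough poses from the depth.

```bash
python3 - <<'E'
from h import *
s=bot.sense(); print(s['t'],s['tcp_pos'],s['orientation'])
for n in ['scene','side']:
    c=snap(n); P,ok=cloud(c)
    if n=='scene':
        hsv=cv2.cvtColor(c['img'],cv2.COLOR_BGR2HSV)
        m=cv2.inRange(hsv,(18,110,100),(32,255,255))>0
        m&=ok&(abs(P[...,2])<.03)&(abs(P[...,0]-.54)<.15)&(abs(P[...,1]+.15)<.1)
        v,u=np.where(m); q=world(c,u,v); 
        (ctr,sz,a)=cv2.minAreaRect((q[:,:2]*1000).astype(np.float32)); print('bar',m.sum(),ctr,sz,a,np.median(q[:,2]))
    # tall things map
    m=ok&(P[...,2]>.13)&(P[...,2]<.8)&(P[...,0]>.1)&(P[...,0]<1)&(abs(P[...,1])<.75)
    q=P[m]; k=np.round(q[:,:2]*20)/20
    uq,idx,ct=np.unique(k,axis=0,return_inverse=True,return_counts=True)
    for i,w in enumerate(uq):
        if ct[i]>8: zz=q[idx.ravel()==i,2]; print(n,w,ct[i],zz.min().round(2),zz.max().round(2))
    m=ok&(P[...,2]>.004)&(P[...,2]<.02)&(abs(P[...,0]-.68)<.2)&(abs(P[...,1]-.1)<.12)
    print('base',cv2.minAreaRect((P[m][:,:2]*1000).astype(np.float32)),m.sum())
E
```

```text
1.0 [0.2684176  0.53663143 0.21865862] [2.29823076e-01 9.73232425e-01 1.78655638e-05 8.91578979e-06]
bar 827 (551.1170043945312, -131.6303253173828) (209.49655151367188, 26.912275314331055) 9.924860000610352 0.010814739751500576
scene [ 0.1 -0. ] 235 0.28 0.36
scene [0.1  0.45] 304 0.13 0.19
scene [0.1 0.5] 395 0.17 0.25
scene [0.1  0.55] 11 0.23 0.25
scene [0.15 0.45] 60 0.13 0.17
scene [0.15 0.5 ] 33 0.15 0.19
scene [0.2  0.45] 251 0.3 0.35
scene [0.2 0.5] 69 0.3 0.39
scene [0.25 0.3 ] 183 0.2 0.32
scene [0.25 0.35] 137 0.2 0.32
scene [0.25 0.4 ] 71 0.29 0.31
scene [0.25 0.45] 477 0.24 0.35
scene [0.25 0.5 ] 1721 0.22 0.48
scene [0.25 0.55] 41 0.39 0.47
scene [0.3  0.25] 55 0.22 0.27
scene [0.3 0.3] 1220 0.17 0.32
scene [0.3  0.35] 241 0.18 0.32
scene [0.3 0.4] 173 0.29 0.32
scene [0.3 0.5] 658 0.31 0.47
scene [0.3  0.55] 303 0.22 0.45
scene [0.3 0.6] 358 0.22 0.35
scene [0.35 0.25] 354 0.22 0.27
scene [0.35 0.3 ] 2015 0.13 0.54
scene [0.35 0.35] 57 0.14 0.52
scene [0.35 0.4 ] 72 0.3 0.31
scene [0.35 0.6 ] 99 0.3 0.35
scene [0.35 0.65] 63 0.15 0.18
scene [0.35 0.7 ] 60 0.15 0.18
sc
[... 3565 characters left out ...]
13 0.17
side [0.75 0.4 ] 1461 0.3 0.53
side [0.8 0.1] 158 0.13 0.21
side [0.8  0.15] 177 0.13 0.17
side [ 0.85 -0.15] 14 0.15 0.18
side [0.85 0.4 ] 28 0.52 0.53
side [ 0.9  -0.25] 14 0.14 0.16
side [ 0.9 -0.2] 91 0.13 0.17
side [ 0.9  -0.15] 76 0.13 0.17
side [0.9  0.05] 95 0.14 0.14
side [0.9 0.1] 146 0.13 0.14
side [0.9  0.15] 110 0.13 0.14
side [0.9 0.4] 2210 0.34 0.53
side [ 0.95 -0.2 ] 77 0.13 0.16
side [ 0.95 -0.15] 139 0.13 0.18
side [0.95 0.05] 175 0.14 0.14
side [0.95 0.1 ] 195 0.14 0.14
side [0.95 0.15] 124 0.13 0.14
side [0.95 0.4 ] 1241 0.21 0.38
side [1.  0.4] 391 0.16 0.23
base ((708.3015747070312, 120.19270324707031), (199.58230590820312, 343.39453125), 89.96697235107422) 3924
```

```bash
python3 - <<'E'
from h import *
for n in ['scene','side']:
    c=snap(n); P,ok=cloud(c)
    m=ok&(P[...,2]>.45)&(P[...,2]<1.6)&(np.hypot(P[...,0],P[...,1])<.9)
    q=P[m]; k=np.round(q[:,:2]*10)/10
    uq,idx,ct=np.unique(k,axis=0,return_inverse=True,return_counts=True)
    for i,w in enumerate(uq):
        if ct[i]>8: zz=q[idx.ravel()==i,2]; print(n,w,ct[i],zz.min().round(2),zz.max().round(2))
    for u,v in ([(100,10),(135,60),(60,20),(100,250),(120,130)] if n=='scene' else [(560,90),(510,140),(590,120),(590,20)]): print(u,v,world(c,u,v).round(2))
# rough IK probe of link geometry
for r in (.3,.45,.6):
    for z in (.3,.5): 
        print(r,z,bot.inverse_kinematics([r,0,z],[1,0,0,0]))
E
```

```text
scene [0.2 0.5] 149 0.45 0.48
scene [0.3 0.3] 491 0.45 0.54
scene [0.3 0.5] 279 0.45 0.48
scene [0.4 0.3] 130 0.45 0.53
scene [0.5 0.4] 12 0.45 0.46
100 10 [0.33 0.32 0.52]
135 60 [0.42 0.89 0.06]
60 20 [0.26 0.5  0.43]
100 250 [-0.01  0.99 -0.9 ]
120 130 [0.28 0.29 0.27]
side [-0.5 -0.8] 38 0.48 0.5
side [-0.5 -0.7] 14 0.48 0.5
side [-0.4 -0.8] 110 0.45 0.55
side [-0.4 -0.7] 30 0.48 0.5
side [-0.3 -0.8] 106 0.45 0.55
side [-0.3 -0.7] 23 0.45 0.55
side [-0.2 -0.7] 120 0.45 0.55
side [-0.2 -0.6] 458 0.45 0.55
side [-0.1 -0.7] 63 0.46 0.55
side [-0.1 -0.6] 252 0.45 0.55
side [-0.1  0.1] 147 0.45 0.5
side [-0.  -0.7] 107 0.45 0.55
side [ 0.  -0.6] 577 0.45 0.55
side [ 0.1 -0.7] 79 0.45 0.55
side [ 0.1 -0.6] 404 0.45 0.55
side [ 0.2 -0.7] 191 0.45 0.55
side [ 0.2 -0.6] 573 0.45 0.55
side [ 0.3 -0.7] 131 0.45 0.55
side [ 0.3 -0.6] 663 0.45 0.55
side [0.3 0.3] 328 0.45 0.53
side [ 0.4 -0.7] 108 0.45 0.56
side [ 0.4 -0.6] 735 0.45 0.56
side [0.4 0.3] 838 0.45 0.53
side [0.4 0.5] 2011 0.45 0.52
side [ 0.5 -0.7] 130 0.45 0.56
side [ 0.5 -0.6] 757 0.45 0.56
side [0.5 0.4] 705 0.45 0.53
side [ 
[... 159 characters left out ...]
.19]
590 120 [0.42 0.49 0.4 ]
590 20 [-1.28 -1.15  0.45]
0.3 0.3 [-1.71506223e-01 -7.57792980e-01  2.05309634e+00 -4.44089210e-16
  1.84628930e+00  1.39929010e+00]
0.3 0.5 [-1.71506223e-01 -5.78427988e-01  1.57214030e+00 -4.44089210e-16
  2.14788035e+00  1.39929010e+00]
0.45 0.3 [-1.14024702e-01 -3.01759785e-01  1.74924590e+00 -4.44089210e-16
  1.69410654e+00  1.45677163e+00]
0.45 0.5 [-1.14024702e-01 -2.00423060e-01  1.29749752e+00 -4.44089210e-16
  2.04451819e+00  1.45677163e+00]
0.6 0.3 [-8.54372372e-02  1.11429359e-01  1.36189843e+00 -4.44089210e-16
  1.66826486e+00  1.48535909e+00]
0.6 0.5 [-8.54372372e-02  2.11759813e-01  8.83669228e-01 -4.44089210e-16
  2.04616361e+00  1.48535909e+00]
```

```bash
python3 - <<'E'
from h import *
bot.movej([1.022,-.6,1.3,0,2.44,-.085])
s=bot.sense();print(s['tcp_pos'],s['force'])
bot.movej([0.1,-.6,1.3,0,2.44,1.5])
s=bot.sense();print(s['t'],s['tcp_pos'],s['force'])
bot.move_ptp([.50,.08,.42],[1,0,0,0])
s=bot.sense();print(s['t'],s['tcp_pos'],s['joints'])
c=snap('wrist','w1.png'); print(c['fov_y'],-np.array(c['R']).T@c['t'],np.array(c['R'])[2])
for th in ['press','shutter_post','window','bar']:
    for r in bot.spot_in('wrist',th)[:2]:
        u,v=r['location']; print(th,round(r['p'],2),np.round([u,v]),world(c,u,v).round(3))
E
```

```text
[0.05890123 0.19444699 0.62798123] [-0.02424003  0.38346076 -0.06529351]
4.675 [0.18977922 0.07066919 0.62876471] [0.31617589 0.08618475 0.06060687]
6.075 [0.49988058 0.0802021  0.42180111] [ 5.77466936e-02 -1.14693653e-01  1.36755752e+00  5.01690250e-05
  1.88609324e+00  1.62798476e+00]
65.49044058978785 [0.58386246 0.07989545 0.58733481] [-2.97251202e-01 -2.94683924e-04 -9.54799265e-01]
press 0.83 [303.  58.] [0.658 0.103 0.029]
shutter_post 0.65 [306.  81.] [0.619 0.096 0.092]
shutter_post 0.17 [438. 124.] [ 0.551 -0.139  0.01 ]
window 0.67 [300.  50.] [0.669 0.108 0.031]
bar 0.85 [437. 124.] [ 0.552 -0.136  0.011]
```

View pics/w1.png

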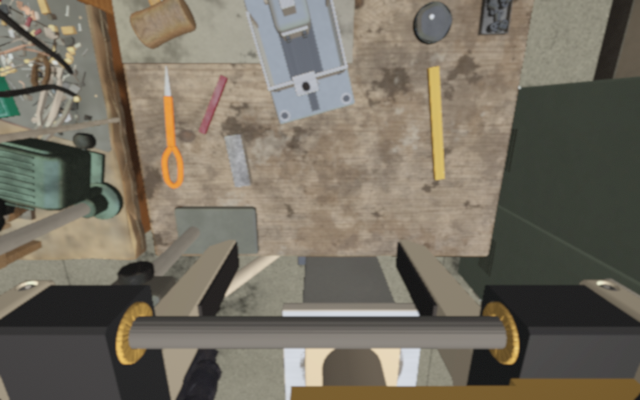

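The wrist view shows the post at about (306,87), the front edge of the press base from (283,120) to (350,100), and the bar from (434,68) to (439,178), all unobstructed. I take two closer views of the press.

```bash
python3 - <<'E'
from h import *
for i,p in enumerate([[.58,.09,.30],[.58,.05,.34]]):
    bot.move_ptp(p,[1,0,0,0]); bot.hold(.3)
    c=snap('wrist',f'w2{i}.png'); np.savez(f'w2{i}.npz',**{k:np.array(v) for k,v in c.items()})
    for th in ['shutter_post','window']:
        for r in bot.spot_in('wrist',th)[:1]:
            u,v=r['location']; print(th,round(r['p'],2),np.round([u,v],1),world(c,u,v).round(4))
    P,ok=cloud(c)
    z=P[...,2]
    # guard top edge band and post top
    for lo,hi in [(.008,.016),(.084,.094),(.118,.128)]:
        m=ok&(z>lo)&(z<hi)&(P[...,0]>.5)&(P[...,0]<.9)&(abs(P[...,1]-.1)<.13)
        q=P[m]; print(lo,m.sum(),q.mean(0).round(4) if len(q) else '', q[:,:2].min(0).round(3) if len(q) else '',q[:,:2].max(0).round(3) if len(q) else '')
E
```

```text
shutter_post 0.84 [313.7 146.3] [0.6181 0.0936 0.0934]
0.008 6885 [0.6653 0.1063 0.0113] [0.5   0.014] [0.794 0.229]
0.084 1246 [0.6395 0.0979 0.0889] [0.599 0.035] [0.743 0.181]
0.118 94 [0.6169 0.0958 0.1223] [0.605 0.089] [0.748 0.104]
window 0.75 [271.8  79.8] [0.6879 0.0963 0.1641]
0.008 6114 [0.6664 0.0916 0.0113] [0.501 0.014] [0.802 0.23 ]
0.084 1038 [0.6414 0.0978 0.0889] [0.599 0.035] [0.778 0.18 ]
0.118 119 [0.6532 0.0967 0.1227] [0.606 0.088] [0.77  0.112]
```

View pics/w20.png

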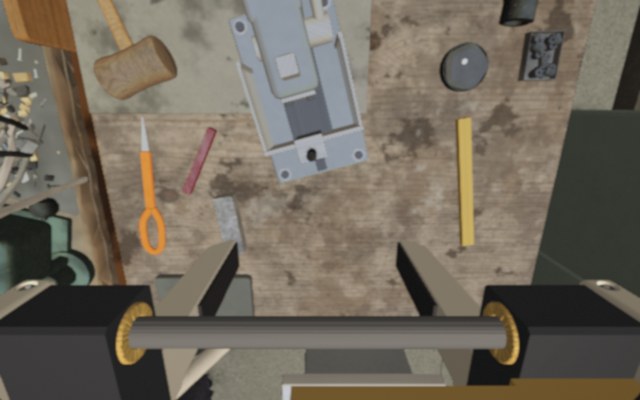

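The press is yawed left by about 15°. The guard's front edge runs from (268,153) to (365,127), the post is at (311,153) and the bar runs from (464,118) to (467,245). I fit the press frame from the depth.

```bash
python3 - <<'E'
from h import *
from scipy.optimize import minimize
T=[];B=[];Po=[];Bar=[]
for i in range(2):
    c=dict(np.load(f'w2{i}.npz')); P,ok=cloud(c); z=P[...,2]
    reg=ok&(P[...,0]>.56)&(P[...,0]<.82)&(abs(P[...,1]-.105)<.12)
    t=P[reg&(z>.0865)&(z<.0915)][:,:2]; T.append(t)
    b=P[reg&(z>.0085)&(z<.0145)][:,:2]; B.append(b)
    p=P[reg&(z>.118)&(z<.13)&(P[...,0]<.64)]; print('post',len(p),p.mean(0).round(4),p[:,:2].min(0),p[:,:2].max(0))
    hsv=cv2.cvtColor(c['img'],cv2.COLOR_BGR2HSV)
    m=cv2.inRange(hsv,(16,90,80),(34,255,255))>0
    m&=ok&(abs(z-.012)<.006)&(abs(P[...,0]-.54)<.15)&(abs(P[...,1]+.14)<.05)
    q=P[m]; r=cv2.minAreaRect((q[:,:2]*1000).astype(np.float32)); print('bar',len(q),np.round(r[0],1),np.round(r[1],1),r[2],np.median(q[:,2]))
    a=q[:,:2]-q[:,:2].mean(0); w=np.linalg.svd(a,full_matrices=False)[2][0]; print('bar yaw',np.degrees(np.arctan(w[1]/w[0])), q.mean(0))
    # press fit: base front edge/side edges percentiles; guard front edge
    for yaw in [13,14,15,16,17]:
        a=np.radians(yaw); R=np.array([[np.cos(a),-np.sin(a)],[np.sin(a),np.cos(a)]])
        bb=b@R; tt=t@R
        hb=np.histogram(bb[:,1],bins=np.arange(bb[:,1].min(),bb[:,1].max(),.002))[0]
        # front edge straightness of guard: per-y-bin min x
        ys=np.arange(tt[:,1].min()+.012,tt[:,1].max()-.012,.006)
        fx=np.array([np.percentile(tt[abs(tt[:,1]-y)<.003,0],5) if (abs(tt[:,1]-y)<.003).sum()>2 else np.nan for y in ys])
        k=np.isfinite(fx); s=np.polyfit(ys[k],fx[k],1)[0]
        print(i,yaw,'base x',np.percentile(bb[:,0],[.3]).round(4),'y',np.percentile(bb[:,1],[.3,99.7]).round(4),'guard fx',np.nanmedian(fx).round(4),'slope',s.round(4),'y',np.percentile(tt[:,1],[.5,99.5]).round(4))
E
```

```text
post 88 [0.611  0.0958 0.122 ] [0.60511354 0.09074439] [0.61647096 0.10081395]
bar 1686 [ 549.  -136.2] [199.8  19.2] 9.563111305236816 0.011251398521458556
bar yaw 9.683052970489657 [ 0.55522946 -0.13429067  0.01106407]
0 13 base x [0.5739] y [-0.1178  0.0253] guard fx 0.6263 slope -0.0459 y [-0.1096  0.0123]
0 14 base x [0.5732] y [-0.1283  0.0116] guard fx 0.6256 slope -0.0286 y [-0.1206  0.0013]
0 15 base x [0.5718] y [-0.1393 -0.0016] guard fx 0.625 slope -0.0176 y [-0.1315 -0.0096]
0 16 base x [0.5703] y [-0.1523 -0.0128] guard fx 0.6232 slope -0.0005 y [-0.1424 -0.0206]
0 17 base x [0.5682] y [-0.1656 -0.0233] guard fx 0.6211 slope 0.0064 y [-0.1538 -0.0315]
post 75 [0.6112 0.0954 0.1219] [0.60560391 0.09036283] [0.61642744 0.10047552]
bar 1430 [ 548.9 -136.5] [200.3  18.9] 9.73086929321289 0.011297192200460155
bar yaw 9.626231073562382 [ 0.55510665 -0.13465221  0.01113433]
1 13 base x [0.5738] y [-0.1182  0.0248] guard fx 0.626 slope -0.0594 y [-0.1096  0.0124]
1 14 base x [0.5731] y [-0.1287  0.0113] guard fx 0.6257 slope -0.0333 y [-0.1206  0.0015]
1 15 base x [0.5718] y [-0.1399 -0.0018] guard fx 0.625 slope -0.016 y [-0.1316 -0.0095]
1 16 base x [0.5702] y [-0.1528 -0.0133] guard fx 0.6231 slope -0.0127 y [-0.1431 -0.0204]
1 17 base x [0.5682] y [-0.1661 -0.0237] guard fx 0.6213 slope 0.0128 y [-0.1548 -0.0313]
```

The fit agrees with the given sizes: base 139.5 mm wide, guard 122 mm, post 10 mm in front of the guard. The press origin is about (0.6225, 0.0932), yaw 16°, with the shutter at about 5 mm. Now I slide the shutter.

```bash
cat >> h.py <<'E'
A=np.radians(15.9); RP=np.array([[np.cos(A),-np.sin(A)],[np.sin(A),np.cos(A)]]); O=np.array([.6225,.0932])
def pw(x,y,z): return [*(O+RP@[x,y]),z]
def pl(p): return np.r_[RP.T@(np.array(p[:2])-O),p[2]]
def q(yaw): return [np.cos(yaw/2),np.sin(yaw/2),0,0]
def st(): s=bot.sense(); print(round(s['t'],2),'pl',pl(s['tcp_pos']).round(4),'F',np.round(s['force'],1),'op',round(s['opening'],4),'gf',np.round(s['gripper_force'],1))
E
python3 - <<'E'
from h import *
p=np.array([.6112,.0957])
bot.gripper_to(.05,20)
bot.move_ptp([*p,.20],q(A)); bot.movel([*p,.099]); st()
bot.gripper_to(0,20); st()
l=pl([*p,0])
for d in (.015,.030,.036):
    bot.movel(pw(l[0],l[1]+d,.099),.06); st()
bot.hold(.2); st()
E
```

```text
10.53 pl [-0.0091  0.0051  0.1008] F [-1.2  0.3  0.5] op 0.0501 gf 0.0
11.23 pl [-0.0101  0.0056  0.0991] F [-0.3 -0.   1.2] op 0.0116 gf 20.0
11.63 pl [-0.01    0.0215  0.0991] F [1.6 1.9 1. ] op 0.0117 gf 20.0
12.03 pl [-0.0098  0.0363  0.0991] F [ 4.5  2.8 -1.5] op 0.0115 gf 20.0
12.28 pl [-0.0097  0.0419  0.0991] F [ 5.   2.4 -1.8] op 0.0117 gf 20.0
12.48 pl [-0.0097  0.0417  0.0991] F [ 5.4  2.9 -2.1] op 0.0111 gf 20.0
```

```bash
python3 - <<'E'
from h import *
s=bot.sense(); l=pl(s['tcp_pos'])
for d in (.0015,.003,.0045):
    bot.movel(pw(l[0],l[1]+d,.099),.03); bot.hold(.15); st()
    f=RP.T@bot.sense()['force'][:2]; print(f)
    if abs(f[1])>12: break
E
```

```text
12.88 pl [-0.0096  0.0421  0.0991] F [ 4.6 -3.5 -0.4] op 0.0114 gf 20.0
[ 3.42892378 -4.5876616 ]
13.28 pl [-0.0097  0.0422  0.0991] F [ 5.5 -7.  -0.6] op 0.0115 gf 20.0
[ 3.39937112 -8.2582985 ]
13.68 pl [-0.0097  0.0423  0.0991] F [  5.9 -13.8  -1.8] op 0.0113 gf 20.0
[  1.85127824 -14.8689556 ]
```

The shutter is at its stop, since the force rose with no further travel. I release it, flip the gripper so the camera looks at the guard front, and measure the rest and lips.

```bash
python3 - <<'E'
from h import *
s=bot.sense(); l=pl(s['tcp_pos'])
bot.gripper_to(.05,20); st()
bot.movel(pw(l[0],l[1],.17),.3); 
bot.move_ptp(pw(-.10,-.01,.20),q(A+np.pi)); bot.hold(.2); st(); print(bot.sense()['joints'].round(2) if hasattr(bot.sense()['joints'],'round') else bot.sense()['joints'])
c=snap('wrist'); np.savez('w3.npz',**{k:np.array(v) for k,v in c.items()})
for th in ['window','shutter_post']:
    for r in bot.spot_in('wrist',th)[:1]:
        u,v=r['location']; print(th,round(r['p'],2),np.round([u,v],1),pl(world(c,u,v)).round(4))
P,ok=cloud(c); L=np.concatenate([(P[...,:2]-O)@RP,P[...,2:]],-1)
m=ok&(L[...,2]>.0265)&(L[...,2]<.0325)&(L[...,0]>-.06)&(L[...,0]<-.0)&(abs(L[...,1])<.02)
k=L[m]; print('rest',m.sum(),np.percentile(k,[1,50,99],axis=0).round(4))
for x in (-.045,-.035,-.025,-.015):
    y=k[abs(k[:,0]-x)<.004][:,1]; print(x,len(y),y.min().round(4),y.max().round(4),((y.min()+y.max())/2).round(4))
m=ok&(L[...,2]>.034)&(L[...,2]<.058)&(L[...,0]>-.02)&(L[...,0]<-.004)&(abs(L[...,1])<.03)
k=L[m]; print('lips',m.sum(),np.percentile(k,[1,50,99],axis=0).round(4), np.unique(np.round(k[:,1],3),return_counts=True))
m=ok&(L[...,2]>.118)&(L[...,2]<.13)&(L[...,0]<.01)&(L[...,0]>-.03); k=L[m];print('post',len(k),k.mean(0) if len(k) else '')
m=ok&(L[...,2]>.0865)&(L[...,2]<.0915)&(abs(L[...,0])<.015)&(abs(L[...,1])<.08); k=L[m];print('guardtop',len(k),np.percentile(k,[2,98],axis=0).round(4), np.polyfit(k[:,1],k[:,0],1))
im=c['img'].copy(); cv2.imwrite('pics/w3.png',im)
E
```

```text
14.48 pl [-0.0097  0.0464  0.099 ] F [ 0.8 -0.4  0.4] op 0.0498 gf 0.0
17.82 pl [-0.1    -0.01    0.1999] F [0.1 0.3 0.6] op 0.0502 gf 0.0
[ 0.01 -0.04  1.7   0.    1.48 -1.84]
window 0.74 [321.5 278.2] [ 0.0009 -0.0058  0.06  ]
shutter_post 0.82 [359.1 292.8] [-0.0014  0.032   0.0917]
rest 459 [[-0.047  -0.0125  0.0268]
 [-0.023   0.0022  0.0293]
 [-0.0002  0.0149  0.0319]]
-0.045 66 -0.0038 0.0091 0.0027
-0.035 73 -0.0037 0.0093 0.0028
-0.025 75 -0.0049 0.0082 0.0017
-0.015 74 -0.0048 0.0084 0.0018
lips 84 [[-0.008  -0.0155  0.0344]
 [-0.0065  0.0012  0.0488]
 [-0.0042  0.0185  0.0514]] (array([-0.016, -0.015, -0.014, -0.013, -0.012, -0.007, -0.006, -0.005,
       -0.004, -0.003, -0.002, -0.001,  0.001,  0.002,  0.003,  0.004,
        0.005,  0.006,  0.007,  0.008,  0.009,  0.01 ,  0.011,  0.015,
        0.016,  0.017,  0.018,  0.019]), array([1, 2, 7, 5, 4, 2, 3, 3, 3, 3, 3, 3, 3, 3, 3, 2, 3, 3, 3, 1, 1, 2,
       3, 2, 5, 5, 5, 1]))
post 9 [-0.00940522  0.03662421  0.12125966]
guardtop 423 [[-0.0056 -0.058   0.0866]
 [ 0.0044  0.0318  0.0914]] [-0.00019996  0.00082807]
```

View pics/w3.png

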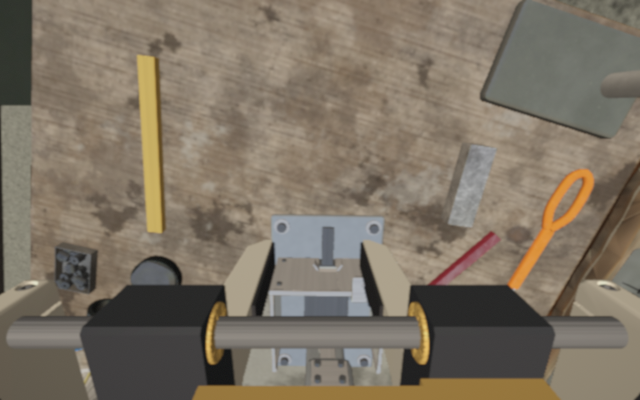

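The press yaw is confirmed (guard slope about 0), and the window centre lies at y ≈ +2 mm in my frame; rest, lips and shutter stop all agree. I correct for that and pick up the bar near its robot-side end.

```bash
cat >> h.py <<'E'
O=O+RP@[0,.002]
BY=np.radians(9.7)
E
python3 - <<'E'
from h import *
b=np.array([.549,-.136]); g=b-.070*np.array([np.cos(BY),np.sin(BY)])
bot.move_ptp([*g,.09],q(BY+np.pi)); st()
bot.movel([*g,.002],.12); bot.hold(.1); st(); print(bot.sense()['tcp_pos'])
bot.gripper_to(0,60); st(); print(bot.sense()['tcp_pos'])
bot.movel([*g,.06],.12); bot.hold(.3); st(); print(bot.sense()['torque'])
c=snap('scene'); P,ok=cloud(c)
hsv=cv2.cvtColor(c['img'],cv2.COLOR_BGR2HSV)
m=cv2.inRange(hsv,(16,90,80),(34,255,255))>0
m&=ok&(abs(P[...,0]-.56)<.15)&(abs(P[...,1]+.13)<.06)&(P[...,2]>.015)
k=P[m]; d=(k[:,:2]-g)@[np.cos(BY),np.sin(BY)]
for t in np.arange(-.03,.18,.02):
    w=abs(d-t)<.01
    if w.sum()>3: print(round(t,2),w.sum(),np.median(k[w],0).round(4))
cv2.imwrite('pics/s4.png',c['img'][180:360,200:520])
E
```

```text
18.91 pl [-0.2021 -0.1946  0.0909] F [-0.2  1.4 -0.2] op 0.0503 gf 0.0
19.89 pl [-0.2025 -0.195   0.0026] F [0.2 0.1 0.1] op 0.0501 gf 0.0
[ 0.48067559 -0.14790287  0.00261747]
20.52 pl [-0.2031 -0.1947  0.002 ] F [-0.6  0.9  0.6] op 0.0173 gf 60.0
[ 0.48000504 -0.14777168  0.0020453 ]
21.46 pl [-0.2035 -0.1943  0.0592] F [-0.1 -0.  -3.6] op 0.0175 gf 60.0
[ 0.02132111  0.27887028 -0.09121924]
-0.03 184 [ 0.4536 -0.1578  0.1623]
-0.01 69 [ 0.468  -0.1582  0.0698]
0.01 25 [ 0.4949 -0.1841  0.2632]
0.03 28 [ 0.5114 -0.1494  0.0673]
0.05 31 [ 0.528  -0.1459  0.0675]
0.07 40 [ 0.5538 -0.1367  0.0667]
0.09 76 [ 0.5681 -0.1336  0.0659]
0.11 77 [ 0.5879 -0.1311  0.0657]
0.13 74 [ 0.6082 -0.1269  0.0649]
0.15 69 [ 0.6278 -0.1241  0.0645]
0.17 27 [ 0.6417 -0.1214  0.0643]
```

The bar is held, with a droop of only about 0.021 rad. I'll compensate in pitch, then stage it in front of the guard.

```bash
cat >> h.py <<'E'
from scipy.spatial.transform import Rotation as Ro
def qp(th): return (Ro.from_euler('z',A)*Ro.from_euler('y',-th)*Ro.from_quat([0,1,0,0])).as_quat()
def barfit(c,zlo):
    P,ok=cloud(c); L=np.concatenate([(P[...,:2]-O)@RP,P[...,2:]],-1)
    hsv=cv2.cvtColor(c['img'],cv2.COLOR_BGR2HSV)
    m=cv2.inRange(hsv,(16,90,80),(34,255,255))>0
    m&=ok&(L[...,2]>zlo)&(L[...,2]<zlo+.06)&(L[...,0]>-.3)&(L[...,0]<.01)&(abs(L[...,1])<.03)
    k=L[m]; print('bar',len(k),'x',np.percentile(k[:,0],[1,99]).round(4))
    for t in np.arange(-.3,.0,.02):
        w=abs(k[:,0]-t)<.01
        if w.sum()>8: print(round(t,2),w.sum(),np.median(k[w],0).round(4),np.percentile(k[w][:,1],[5,95]).round(4))
E
python3 - <<'E'
from h import *
print(Ro.from_quat(qp(0)).as_matrix().round(2).tolist(),Ro.from_quat(q(A+np.pi)).as_matrix().round(2).tolist())
bot.move_ptp(pw(-.26,0,.09),qp(.022)); st()
bot.movel(pw(-.225,0,.036),.12); bot.hold(.3); st()
c=snap('scene','s5.png'); barfit(c,.02)
cv2.imwrite('pics/s5.png',cv2.resize(c['img'][130:290,210:410],None,fx=3,fy=3))
c=snap('side'); barfit(c,.02)
E
```

```text
[[-0.96, -0.27, 0.0], [-0.27, 0.96, 0.0], [-0.0, 0.0, -1.0]] [[-0.96, -0.27, 0.0], [-0.27, 0.96, 0.0], [-0.0, 0.0, -1.0]]
22.34 pl [-0.2593 -0.0007  0.0904] F [ 0.3  0.3 -3. ] op 0.017 gf 60.0
23.32 pl [-2.246e-01 -2.000e-04  3.660e-02] F [-0.3 -0.5 -2.5] op 0.0171 gf 60.0
bar 371 x [-0.2557 -0.0573]
-0.26 28 [-0.2539 -0.0025  0.0441] [-0.0094  0.0081]
-0.24 71 [-0.2405 -0.0023  0.046 ] [-0.0099  0.0081]
-0.14 45 [-0.1364 -0.002   0.0463] [-0.0094  0.0075]
-0.12 66 [-0.1201 -0.0044  0.0456] [-0.0096  0.0071]
-0.1 61 [-0.1002 -0.002   0.046 ] [-0.0095  0.008 ]
-0.08 61 [-0.0809 -0.0036  0.0452] [-0.0094  0.0073]
-0.06 38 [-0.0631 -0.0022  0.0451] [-0.0087  0.0075]
bar 446 x [-0.2215 -0.0529]
-0.22 28 [-0.2148  0.0005  0.0452] [-0.0102  0.0109]
-0.2 46 [-0.1994  0.0073  0.0446] [-0.0065  0.0104]
-0.18 49 [-0.1809  0.0074  0.0446] [-0.0069  0.0102]
-0.16 52 [-0.1603  0.0071  0.0445] [-0.0072  0.0105]
-0.14 51 [-0.139   0.0073  0.0446] [-0.006   0.0099]
-0.12 50 [-0.1193  0.0075  0.0446] [-0.0054  0.0102]
-0.1 53 [-0.1007  0.0072  0.0447] [-0.007   0.0103]
-0.08 56 [-0.0796  0.0076  0.0445] [-0.0068  0.0104]
-0.06 60 [-0.0592  0.0065  0.0429] [-0.0044  0.0104]
```

View pics/s5.png

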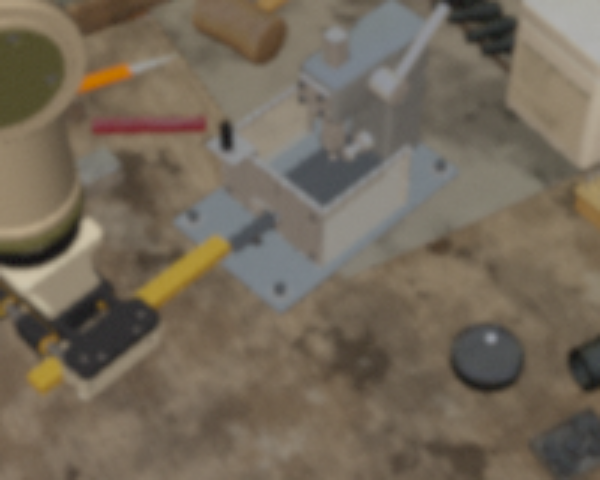

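The crop shows the bar (tip at about (225,243)) pointing straight at the rest and window. The depth shows it level, with its tip at x ≈ -55 mm and its underside about 3.5 mm above the sill. I lower it about 2.5 mm and insert with force checks.

```bash
python3 - <<'E'
from h import *
def f(): return RP.T@bot.sense()['force'][:2]
bot.movel(pw(-.222,0,.0335),.08); st()
for x in (-.205,-.190,-.178,-.170,-.160,-.150,-.140):
    bot.movel(pw(x,0,.0335),.06); bot.hold(.05); st(); F=f(); print(F.round(1))
    if F[0]<-8 or abs(F[1])>15: print('stop'); break
E
```

```text
23.68 pl [-2.22e-01  1.00e-04  3.33e-02] F [-0.3 -0.1 -3.8] op 0.0169 gf 60.0
24.16 pl [-2.054e-01  1.000e-04  3.330e-02] F [ 0.   0.1 -3.6] op 0.017 gf 60.0
[0.1 0.1]
24.61 pl [-1.903e-01  1.000e-04  3.340e-02] F [ 0.1  0.3 -3.8] op 0.0173 gf 60.0
[0.2 0.3]
25.01 pl [-1.782e-01  1.000e-04  3.340e-02] F [ 0.1 -0.8 -3.7] op 0.0175 gf 60.0
[-0.1 -0.8]
25.34 pl [-0.1701  0.      0.0335] F [ 0.3 -0.3 -3.8] op 0.0175 gf 60.0
[ 0.2 -0.3]
25.71 pl [-0.1601  0.      0.0334] F [-0.6  0.  -4. ] op 0.0174 gf 60.0
[-0.5  0.2]
26.07 pl [-0.15    0.      0.0334] F [-0.2  0.3 -4.4] op 0.0173 gf 60.0
[-0.1  0.4]
26.44 pl [-0.14    0.      0.0334] F [-1.2 -0.1 -2.7] op 0.0174 gf 60.0
[-1.2  0.2]
```

The bar went through the window freely. I carry on to the stop.

```bash
python3 - <<'E'
from h import *
def f(): return RP.T@bot.sense()['force'][:2]
for x in (-.120,-.100,-.088,-.082,-.079,-.077,-.075,-.073):
    bot.movel(pw(x,0,.0335),.06); bot.hold(.05); st(); F=f(); print(F.round(1))
    if F[0]<-9 or abs(F[1])>15: print('stop'); break
E
```

```text
26.98 pl [-1.202e-01  1.000e-04  3.330e-02] F [-1.  -0.2 -4.6] op 0.017 gf 60.0
[-1.  0.]
27.51 pl [-0.1002  0.      0.0333] F [ 0.1 -0.2 -3. ] op 0.0172 gf 60.0
[ 0.  -0.2]
27.91 pl [-0.0881  0.      0.0334] F [-0.2 -0.1 -3.8] op 0.0175 gf 60.0
[-0.2 -0. ]
28.21 pl [-0.082  -0.      0.0335] F [ 0.2  0.9 -3.7] op 0.0174 gf 60.0
[0.5 0.8]
28.51 pl [-0.0789 -0.      0.0335] F [ 0.5 -0.1 -4. ] op 0.0171 gf 60.0
[ 0.5 -0.2]
28.81 pl [-0.0776  0.0001  0.0331] F [-2.8  0.1 -3.2] op 0.0173 gf 60.0
[-2.7  0.9]
29.11 pl [-0.0755  0.0001  0.0331] F [-5.1 -2.  -2.6] op 0.0174 gf 60.0
[-5.5 -0.6]
29.41 pl [-0.0736  0.0001  0.0332] F [-5.6 -1.9 -3.3] op 0.0172 gf 60.0
[-5.9 -0.3]
```

```bash
python3 - <<'E'
from h import *
for x in (-.071,-.0695,-.069):
    bot.movel(pw(x,0,.0335),.03); bot.hold(.4); st(); print((RP.T@bot.sense()['force'][:2]).round(1))
fs=[]
for i in range(8): bot.hold(.05); fs.append(RP.T@bot.sense()['force'][:2])
print(np.mean(fs,0)); st()
c=snap('scene'); barfit(c,.025)
P,ok=cloud(c);L=np.concatenate([(P[...,:2]-O)@RP,P[...,2:]],-1)
m=ok&(L[...,2]>.1)&(L[...,2]<.13)&(abs(L[...,0]+.011)<.012)&(abs(L[...,1]-.03)<.04); print('post',m.sum(),L[m].mean(0).round(4))
cv2.imwrite('pics/s6.png',cv2.resize(c['img'][130:290,210:410],None,fx=3,fy=3))
E
```

```text
30.06 pl [-0.0719  0.0001  0.033 ] F [-6.6 -2.2 -3.7] op 0.0176 gf 60.0
[-6.9 -0.3]
30.71 pl [-0.0705  0.0001  0.0329] F [-6.4 -2.1 -3.4] op 0.017 gf 60.0
[-6.8 -0.3]
31.36 pl [-0.0701  0.0001  0.0329] F [-6.5 -2.  -3.3] op 0.0174 gf 60.0
[-6.8 -0.2]
[-7.09688562  0.08961593]
31.76 pl [-0.07    0.0001  0.033 ] F [-7.5 -2.2 -4.1] op 0.0176 gf 60.0
bar 103 x [-0.1029 -0.0673]
-0.1 48 [-0.0975 -0.0019  0.0417] [-0.0095  0.0076]
-0.08 53 [-0.0812  0.0006  0.0419] [-0.0098  0.0098]
post 0 [nan nan nan]<stdin>:9: RuntimeWarning: Mean of empty slice.
  ret = um.true_divide(
```

View pics/s6.png

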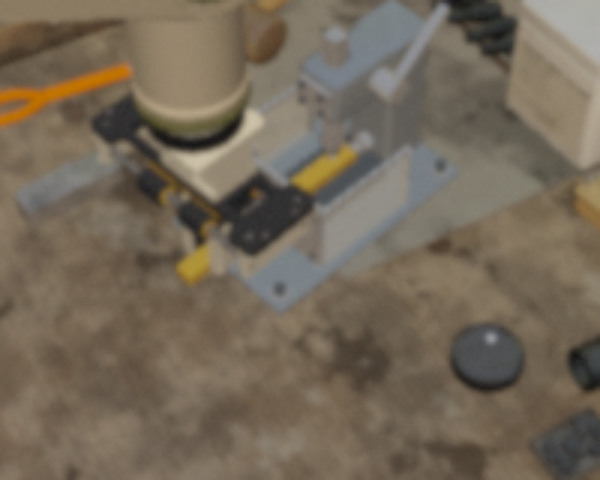

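The bar lies through the guard under the head, with its tip at about (350,155). Travel past first contact (7.5 mm) and the 7 N push agree on about 7.5 mm of plunger travel. I check the shutter once, then hand in.

```bash
python3 - <<'E'
from h import *
c=snap('side'); P,ok=cloud(c);L=np.concatenate([(P[...,:2]-O)@RP,P[...,2:]],-1)
m=ok&(L[...,2]>.097)&(L[...,2]<.128)&(abs(L[...,0]+.011)<.014)&(abs(L[...,1]-.025)<.045)&(c['img'].max(-1)<70)
y=np.median(L[m],0) if m.any() else None; print(m.sum(),y)
if y is not None and y[1]>.034: st(); print(bot.close_job())
E
```

```text
34 [-0.0060451   0.04488607  0.11100861]
31.86 pl [-0.0701  0.0001  0.0329] F [-6.8 -1.9 -2.6] op 0.0172 gf 60.0
the job is handed in; nothing more can be done
None
```

I handed the job in at 31.9 s with the shutter open at its stop, the bar through the window, and the bar still gripped (60 N) and pressed about 7.5 mm into the back stop (estimated from travel and the 7 N push); the judge's verdict was not returned.

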